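# Check that two hand levers stop short of the bar

### The job

Check the travel of the two hand levers on their test stands, pressing with the tips or the outside of the fingers only: never take a lever between the fingers, and do not touch the grip bars. First press the long lever in towards its bar until it comes up against its stop, keep it there for a second, and ease it all the way back out without letting it snap. Then press the short lever in to its stop and finish while holding it there, so that the gap to its bar can be measured; do not strain the levers and leave the loose measuring tools on the desk (caliper, gauge block, ring gauge) where they are.

Things in the scene. Friction and masses are not known exactly. Their poses are not given: they have to be found in the camera images.
- long_stand: bench test stand with the long hand lever, fixed to the desk (steel base plate 100 x 230 x 12 mm). Origin: centre of the plate's underside, on the desk; the grip bar lies straight above it, along y; the lever is on the -x side, facing the robot; z up. The whole stand is under 135 mm high.
- long_bar: fixed level handlebar stub of this stand with a black rubber grip, 32 mm thick, along the stand's y. Origin: on its axis at the middle, 110 mm above the desk. It is not to be touched.
- long_lever (a joint): the long lever's swing about its upright pivot, rad: 0 = fully out (rest), 0.35 = at its stop, where the blade is parallel to the bar and 20 mm short of the grip. A spring returns it to 0: at the press point it takes about 2.2 N to start and 6.5 N at the stop. Pressing swings the blade level, towards the bar (the stand's +x).
- long_pivot (a point): point on the long lever's upright pivot axis at the height of the blade's middle, fixed on the stand at its +y end, 42 mm in front of the bar's axis (stand frame [-0.042, 0.07, 0.110]); axes as the stand's
- long_pad (a point): press point of the long lever, on the near face of its blade, 115 mm from the pivot, at half height. Swings with it: x = pressing direction, square into the blade, -y = along the blade to the free end, z up. Aluminium blade: straight, 12 mm thick (x; pivot axis 6 mm behind this face), 16 mm high, 145 mm from pivot to its 20 mm end ball. At rest it stands 0.35 rad outwards, its free end nearer the robot.
- short_stand: bench test stand with the short hand lever, fixed to the desk (steel base plate 100 x 180 x 12 mm). Origin: centre of the plate's underside, on the desk; the grip bar lies straight above it, along y; the lever is on the -x side, facing the robot; z up. The whole stand is under 135 mm high.
- short_bar: fixed level handlebar stub of this stand with a black rubber grip, 32 mm thick, along the stand's y. Origin: on its axis at the middle, 110 mm above the desk. It is not to be touched.
- short_lever (a joint): the short lever's swing about its upright pivot, rad: 0 = fully out (rest), 0.4 = at its stop, where the blade is parallel to the bar and 20 mm short of the grip. A spring returns it to 0: at the press point it takes about 2.2 N to start and 7.0 N at the stop. Pressing swings the blade level, towards the bar (the stand's +x).
- short_pivot (a point): point on the short lever's upright pivot axis at the height of the blade's middle, fixed on the stand at its -y end, 42 mm in front of the bar's axis (stand frame [-0.042, -0.045, 0.110]); axes as the stand's
- short_pad (a point): press point of the short lever, on the near face of its blade, 75 mm from the pivot, at half height. Swings with it: x = pressing direction, square into the blade, +y = along the blade to the free end, z up. Aluminium blade: straight, 12 mm thick (x; pivot axis 6 mm behind this face), 16 mm high, 95 mm from pivot to its 20 mm end ball. At rest it stands 0.4 rad outwards, its free end nearer the robot.
- caliper: bystander: digital caliper, 78 x 225 x 15 mm, lying loose on the desk; origin under its middle
- gauge_block: bystander: steel gauge block, 30 x 9 x 33 mm, standing loose on the desk; origin under its middle
- ring_gauge: bystander: steel ring gauge, 50 mm across, 18 mm high, lying loose on the desk; origin under its middle

How it is judged:
On the way, in this order (a step that is already met when the one before it is completed fails the run):
1. the long lever is pressed in to its stop by the fingers and kept there, the short one being out (value of joint long_lever above 0.32 rad and contact force between the fingers and long_stand above 1 N and value of joint short_lever below 0.05 rad), for 0.7 s.
2. the long lever is all the way back out, the short one not yet pressed (value of joint long_lever below 0.03 rad and value of joint short_lever below 0.05 rad), for 0.2 s.
At the end, for the whole second after the job is handed in: The short lever is held at its stop (within 0.03 rad) by the fingers, pressing with more than 1 N, and the long lever is back out (within 0.03 rad of rest) (value of joint short_lever above 0.37 rad and contact force between the fingers and short_stand above 1 N and value of joint long_lever below 0.03 rad); the arm keeps its last pose, push and grip.
It fails at once if a grip bar is touched with more than 1 N (contact force between any of the arm, the fingers and long_bar above 1 N or contact force between any of the arm, the fingers and short_bar above 1 N).
It fails at once if a lever is taken between the fingers (the grasp point lies within the blade) ((x of the grasp point in the frame of long_pad between -0.002 and 0.014 m and y of the grasp point in the frame of long_pad between -0.04 and 0.1 m and z of the grasp point in the frame of long_pad between -0.02 and 0.024 m) or (x of the grasp point in the frame of short_pad between -0.002 and 0.014 m and y of the grasp point in the frame of short_pad between -0.06 and 0.03 m and z of the grasp point in the frame of short_pad between -0.02 and 0.024 m)).
It fails at once if a lever or its stand is strained with more than 60 N (contact force between any of the fingers, the arm and long_stand above 60 N or contact force between any of the fingers, the arm and short_stand above 60 N).
It fails at once if the long lever snaps back (faster than 4 rad/s) (velocity of joint long_lever below -4 rad/s).
It fails at once if a loose gauge is moved more than 15 mm (distance of any of caliper, gauge_block, ring_gauge from where it was at the start of the episode above 0.015 m).
It also fails if it takes over 64 s, if anything falls off the work surface, if the arm or the gripper's body presses on something with over 40 N, if the wrist force passes 120 N, or if a joint passes its speed limit or range.

### The arm

A 6-joint arm with a two-finger parallel gripper is mounted at the origin on a cart in front of the work surface, level with it; the furniture and walls round the work are solid. World frame = base frame: x ahead of the robot, y to its left, z up, the work surface at z = 0. Lengths are in m, angles in rad, forces in N, time in s.
With the tool pointing down it reaches from about 0.325 to 0.75 m from the base axis. Payload 7.6 kg.
Tool frame: the origin (TCP) lies on the centre line of the jaws, within the pads' length; the fingertips stand ahead of it and the grasp point (between the pads) lies 8 mm behind it (r.nose_length is the z of the fingertips in the tool frame, in m); z points along the fingers, x is the direction in which the jaws open and shut, and the axes are right-handed (so a half turn about z gives the same grasp; the last joint's range is limited). The gripper opens to 85 mm and grips with 20 to 120 N. Pads are 22 mm wide; open, the fingers measure 114 mm over their backs; the gripper's body (76 mm by 85 mm) begins 54 mm behind the grasp point. The pads swing forward as they close: fully open they stand 13 mm farther back than shut.
Start: joints at [-1.317, 0.052, 1.401, -0, 1.689, -0.07], TCP at [0.167, -0.498, 0.242] pointing down, gripper open.
Joint ranges: [-2.9, 2.9], [-0.91, 2.17], [0.12, 2.37], [-1.06, 4.2], [0.26, 2.73], [-2.93, 2.93]. Speed limits (rad/s): [2.57, 2.57, 3.01, 3.14, 3.14, 3.14].

### API

Orientations are given as [roll, pitch, yaw] about the fixed x, y, z axes, in that order (R = Rz(yaw) Ry(pitch) Rx(roll)).
In Python, from rig import r gives the robot as it stands.
- The arm moves only by the tool send_rows, never from a script. Its argument "increments" is a list of rows, each an object with "delta_pos": the shift along the world's x, y, z in m, a list of three; "roll": the turn about the world's z in rad; "hand": the finger opening in m, from 0 to 0.0854. In form: [{"delta_pos": [x, y, z], "roll": roll, "hand": hand}, ...]. A call has 1 to 10 rows; each row shifts and turns the commanded pose from where the row before left it; what a row does not reach is not made up. A row lasts 1/8 s, in which the tool goes at most 62.5 mm and 10.7 degrees, less where a joint would pass 70% of its speed; a pose out of reach is approached as far as the arm can. A call with a gripper value outside its range is refused whole. The fingers move at their own pace and stop on an object; the grip force is fixed at half the most. Time passes only in rows, so rows that do not move let the fingers close. It gives the time, the measured TCP pose, the force and the opening at its end, in the units of the state.
- r.sense(): the state, without advancing time (a new reading comes with each control period).
- r.capture(name): name is "scene" or "top"; returns a dict with "pixels" (420x560x3 uint8, red, green, blue), "camera_matrix" (3x3 intrinsics, pixels), "k1" (the pictures are not rectified: a ray, as slopes to the right and down, at radius r is drawn at 1 + k1 r^2 times it, then the intrinsics apply), "R" (3x3) and "t" (3): a world point X has camera coordinates R X + t. Camera axes: x right, y down, z forward; pixel columns grow to the right and rows downward; lengths in m; the calibration is good to about 2 mm. A picture is of the moment at which its call begins. There is no depth.
- r.close_job(): hands the job in, once; it reports no verdict.
The state is a dict: "t": time; "qpos": joint angles; "qd": joint speeds; "joint_efforts": joint torques, N m; "tcp_pos": TCP position; "tool_rot": TCP orientation; "ft_force": force on the tool from outside, world axes, zero at the start; "ft_torque": the same for the moment, N m; "finger_gap": finger opening in m.
Only numpy, scipy, OpenCV 4.12 (cv2) and the standard library are available. Lean on these libraries where they do the work, as an engineer would, in place of code of your own. Each camera call takes 0.05 s, during which the arm holds its last target.

## Working session

There is one attempt and no reset: what is moved stays moved. The work goes in short steps, Python scripts to look and compute and a tool call to move; the robot and the scene stay as the last step left them, time stands still between calls to the robot, and variables do not carry over. Pictures are saved under pics/ and viewed, and the job is handed in when it is done.

Besides the shell and the picture viewer there is one more tool, called after ">>>" as name(argument=value, ...), one argument or row to a line, values as JSON. send_rows: Moves the arm, as the interface text tells. Its arguments: {"type":"object","properties":{"increments":{"type":"array"}},"required":["increments"]}

```bash
mkdir -p pics; ls; python3 - <<'E'
from rig import r
import cv2
print(r.sense(), r.nose_length)
for n in("scene","top"):
    c=r.capture(n); cv2.imwrite(f"pics/{n}0.png",c["pixels"][:,:,::-1]); print(n,c["camera_matrix"],c["k1"],c["R"],c["t"])
E
```

```text
pics
{'t': 0.0, 'qpos': array([-1.31730472e+00,  5.28080090e-02,  1.40175298e+00, -1.69610467e-05,
        1.68861123e+00, -7.03277246e-02]), 'qd': array([ 1.51935677e-03,  1.14603329e-04,  4.04863488e-04,  5.84052278e-05,
       -1.64496714e-03, -5.58051672e-04]), 'joint_efforts': array([ 1.47777871e-05, -3.81667256e+01, -3.60184193e+01, -2.24476651e-05,
        6.20261620e-03,  2.93093353e-05]), 'tcp_pos': array([ 0.16697875, -0.49742543,  0.24147321]), 'tool_rot': array([-3.14149846e+00,  1.57684245e-03, -1.24697890e+00]), 'ft_force': array([-0.71678667,  0.12035858, -0.07860082]), 'ft_torque': array([-0.02250382, -0.01379413,  0.03489305]), 'finger_gap': 0.08560333071098676} 0.011
scene [[546.74285593   0.         281.52356339]
 [  0.         546.74285593 200.00697786]
 [  0.           0.           1.        ]] -0.1470044947177603 [[ 5.23227391e-01 -8.52193090e-01 -1.89354614e-04]
 [-6.44389380e-01 -3.95495163e-01 -6.54481400e-01]
 [ 5.57669638e-01  3.42564613e-01 -7.56078079e-01]] [-0.27854263  0.35569946  1.12562856]
top [[426.0622554    0.         290.46508236]
 [  0.         426.0622554  204.27385603]
 [  0.           0.           1.        ]] -0.006880446759311542 [[ 0.02675432 -0.99893971  0.03746555]
 [-0.99052637 -0.03154162 -0.13365119]
 [ 0.1346912  -0.03353487 -0.99031999]] [-0.05372725  0.51053057  0.99254407]
```

View pics/scene0.png

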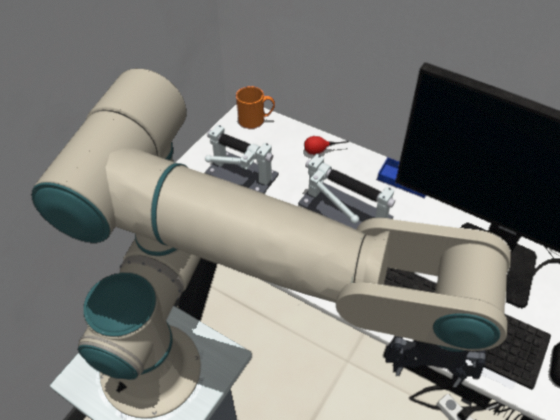

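View pics/top0.png

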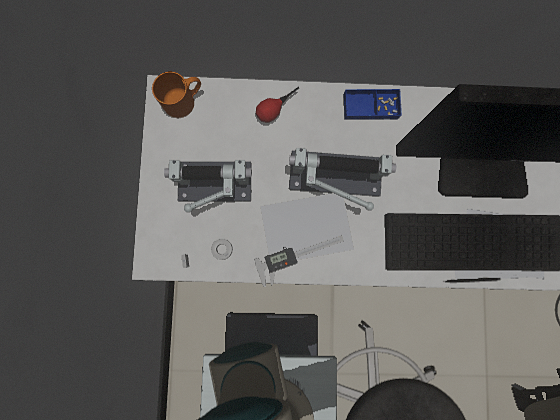

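The top view shows the long stand at about (335,170) with its lever's ball at (369,207). The short stand is at about (210,180), with its ball at (191,211). I'll enlarge it.

```bash
cat > h.py <<'E'
import numpy as np, cv2
def ray(c,uv):
    K=c["camera_matrix"]; d=np.array([(uv[0]-K[0,2])/K[0,0],(uv[1]-K[1,2])/K[1,1]])
    s=d.copy()
    for _ in range(20): s=d/(1+c["k1"]*(s@s))
    v=c["R"].T@np.array([s[0],s[1],1.]); o=-c["R"].T@c["t"]
    return o,v
def on(c,uv,z):
    o,v=ray(c,uv); return o+v*(z-o[2])/v[2]
def proj(c,X):
    p=c["R"]@np.array(X)+c["t"]; s=p[:2]/p[2]; s=s*(1+c["k1"]*(s@s)); K=c["camera_matrix"]
    return K[:2,:2]@s+K[:2,2]
E
python3 - <<'E'
import cv2
a=cv2.imread("pics/top0.png")
cv2.imwrite("pics/tL.png",cv2.resize(a[140:220,275:405],None,fx=6,fy=6,interpolation=cv2.INTER_CUBIC))
cv2.imwrite("pics/tS.png",cv2.resize(a[145:225,155:265],None,fx=7,fy=7,interpolation=cv2.INTER_CUBIC))
E
```

```text
(no output)
```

View pics/tL.png

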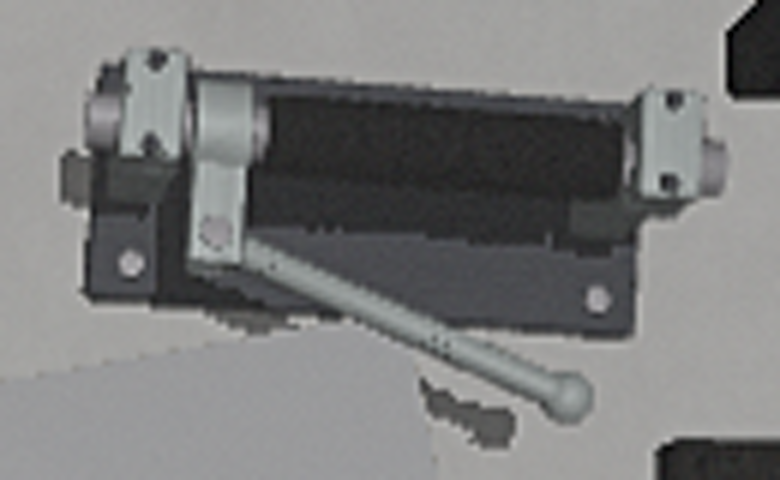

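View pics/tS.png

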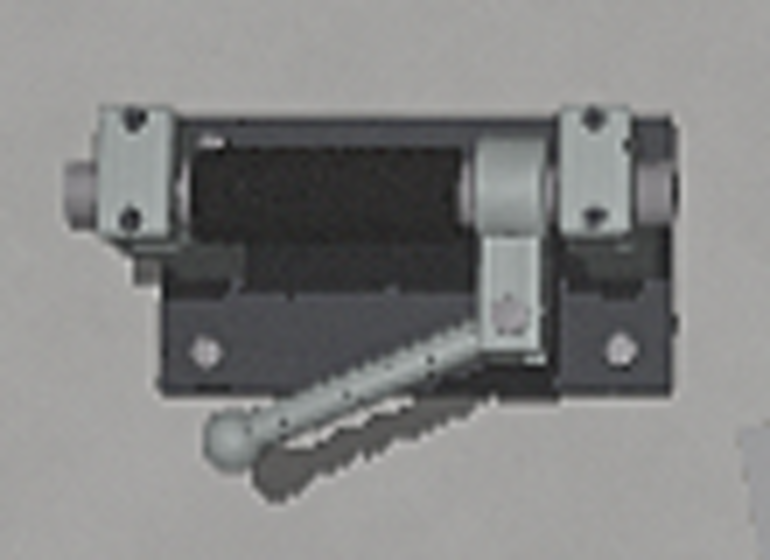

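```bash
python3 - <<'E'
from rig import r
from h import *
c=r.capture("top")
f=lambda u,v,s,x0,y0:((u+.5)/s-.5+x0,(v+.5)/s-.5+y0)
L=lambda u,v:f(u,v,6,275,140)
S=lambda u,v:f(u,v,7,155,145)
def P(n,uv,z): p=on(c,uv,z); print(n,np.round(uv,1),p.round(4)); return p[:2]
ang=lambda d:np.arctan2(d[1],d[0])
pl=P("Lpivtop",L(215,232),.125); bl=P("Lball",L(569,397),.11)
e1=P("Lbar+",L(103,120),.11);e2=P("Lbar-",L(712,167),.11)
s1=P("Lscr+",L(131,263),.014);s2=P("Lscr-",L(597,299),.014)
for a,b in((e1,e2),(s1,s2)): print("yaw",ang(a-b)-np.pi/2,np.linalg.norm(a-b))
print("lever len",np.linalg.norm(bl-pl),"dir vs -y yaw:",ang(bl-pl)+np.pi/2)
pl=P("Spivtop",S(509,314),.125); bl=P("Sball",S(232,440),.11)
e1=P("Sbar+",S(82,195),.11);e2=P("Sbar-",S(660,191),.11)
s1=P("Sscr+",S(206,351),.014);s2=P("Sscr-",S(621,350),.014)
for a,b in((e1,e2),(s1,s2)): print("yaw",ang(a-b)-np.pi/2,np.linalg.norm(a-b))
print("lever len",np.linalg.norm(bl-pl),"yaw vs +y:",ang(bl-pl)-np.pi/2)
print("ring",on(c,(221,249),.018),"block",on(c,(185,261),.033),"cal",[on(c,q,.01).round(3) for q in((262,268),(345,240),(282,260))])
print("plateL corners",[on(c,L(*q),.012).round(4) for q in((85,298),(632,335),(110,62))])
print("plateS corners",[on(c,S(*q),.012).round(4) for q in((160,394),(670,393),(676,118))])
E
```

```text
Lpivtop [310.4 178.2] [ 0.5594 -0.0785  0.125 ]
Lball [369.4 205.8] [ 0.504 -0.214  0.11 ]
Lbar+ [291.8 159.6] [ 0.6041 -0.0364  0.11  ]
Lbar- [393.2 167.4] [ 0.5941 -0.2687  0.11  ]
Lscr+ [296.4 183.4] [ 0.5674 -0.0528  0.014 ]
Lscr- [374.1 189.4] [ 0.5588 -0.247   0.014 ]
yaw -0.04275757428860283 0.2325611634147538
yaw -0.04448211458086804 0.19439414428729404
lever len 0.14642519785025288 dir vs -y yaw: -0.38798396510440614
Spivtop [227.3 189.4] [0.5282 0.1041 0.125 ]
Sball [187.7 207.4] [0.4874 0.1911 0.11  ]
Sbar+ [166.3 172.4] [0.5647 0.2433 0.11  ]
Sbar- [248.9 171.9] [0.5723 0.0594 0.11  ]
Sscr+ [184.  194.7] [0.5301 0.2219 0.014 ]
Sscr- [243.3 194.6] [0.5352 0.0773 0.014 ]
yaw 0.041632101785712194 0.18401319248932838
yaw 0.035093361131790735 0.14467764991194515
lever len 0.09609921016687069 yaw vs +y: 0.43782006454623446
ring [0.40040835 0.12486353 0.018     ] block [0.36954785 0.20596021 0.033     ] cal [array([0.358, 0.025, 0.01 ]), array([ 0.431, -0.176,  0.01 ]), array([ 0.378, -0.023,  0.01 ])]
plateL corners [array([ 0.5525, -0.0343,  0.012 ]), array([ 0.5445, -0.2622,  0.012 ]), array([ 0.653, -0.042,  0.012])]
plateS corners [array([0.5147, 0.2373, 0.012 ]), array([0.5207, 0.0596, 0.012 ]), array([0.6197, 0.0614, 0.012 ])]
```

>>> send_rows(
  increments=[
    {"delta_pos": [0.029,0.032,0],"roll": -0.054,"hand": 0},
    {"delta_pos": [0.029,0.032,0],"roll": -0.054,"hand": 0},
    {"delta_pos": [0.029,0.032,0],"roll": -0.054,"hand": 0},
    {"delta_pos": [0.029,0.032,0],"roll": -0.054,"hand": 0},
    {"delta_pos": [0.029,0.032,0],"roll": -0.054,"hand": 0},
    {"delta_pos": [0.029,0.032,0],"roll": -0.054,"hand": 0},
    {"delta_pos": [0.029,0.032,0],"roll": -0.054,"hand": 0},
    {"delta_pos": [0.029,0.032,0],"roll": -0.054,"hand": 0},
    {"delta_pos": [0.029,0.032,0],"roll": -0.054,"hand": 0},
    {"delta_pos": [0.027,0.032,0],"roll": -0.054,"hand": 0},
  ],
)

```text
t: 1.4
tcp_pos: [0.4558, -0.1764, 0.2421]
tool_rot: [3.141, -0.0, -1.789]
ft_force: [0.3, -0.3, -0.9]
finger_gap: -0.0001
```

>>> send_rows(
  increments=[
    {"delta_pos": [0,0,-0.034],"roll": 0,"hand": 0},
    {"delta_pos": [0,0,-0.034],"roll": 0,"hand": 0},
    {"delta_pos": [0,0,-0.034],"roll": 0,"hand": 0},
    {"delta_pos": [0,0,-0.034],"roll": 0,"hand": 0},
    {"delta_pos": [0,0,0],"roll": 0,"hand": 0},
  ],
)

```text
t: 2.02
tcp_pos: [0.4534, -0.1769, 0.1036]
tool_rot: [3.135, 0.001, -1.787]
ft_force: [-0.0, -0.7, 0.3]
finger_gap: 0.0001
```

```bash
cat > shot.py <<'E'
import sys,cv2,numpy as np
from rig import r
from h import *
t=sys.argv[1]
ims=[]
for n in("scene","top"):
    c=r.capture(n); a=c["pixels"][:,:,::-1].copy()
    p=proj(c,r.sense()["tcp_pos"]); print(n,p.round(1))
    x,y=[int(v) for v in p]; x=min(max(x,70),490);y=min(max(y,60),360)
    ims.append(cv2.resize(a[y-60:y+60,x-70:x+70],(400,343),interpolation=cv2.INTER_CUBIC))
cv2.imwrite(f"pics/{t}.png",np.hstack(ims))
s=r.sense(); print(s["t"],s["tcp_pos"],s["ft_force"])
E
python3 shot.py a1
```

```text
scene [330.3 228.1]
top [353.1 226.9]
2.125 [ 0.45541177 -0.17790251  0.10735029] [ 0.59518697 -0.54461315  0.74039401]
```

View pics/a1.png

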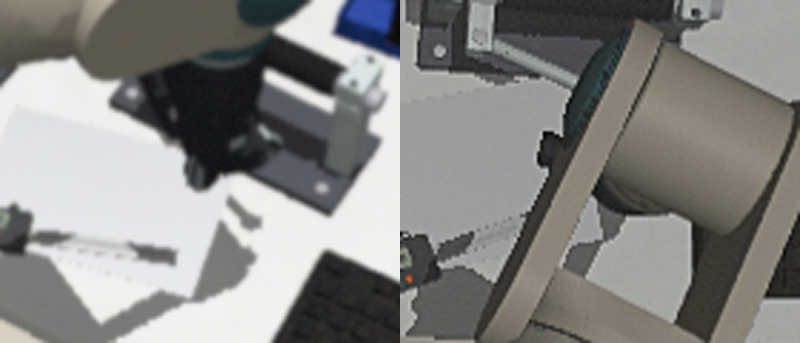

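In the scene view the shut fingertips (crop 200,175) are in the open, in front of the blade. The long lever's ball is at about (265,135). In the top view the wrist hides the contact. Pressing now.

>>> send_rows(
  increments=[
    {"delta_pos": [0.015,0,0],"roll": 0,"hand": 0},
    {"delta_pos": [0.015,0,0],"roll": 0,"hand": 0},
    {"delta_pos": [0.01,0,0],"roll": 0,"hand": 0},
    {"delta_pos": [0.01,0,0],"roll": 0,"hand": 0},
  ],
)

```text
t: 2.62
tcp_pos: [0.5055, -0.178, 0.1073]
tool_rot: [-3.141, -0.001, -1.787]
ft_force: [-3.8, -0.1, 0.1]
finger_gap: -0.0
```

>>> send_rows(
  increments=[
    {"delta_pos": [0.005,0,0],"roll": 0,"hand": 0},
    {"delta_pos": [0.005,0,0],"roll": 0,"hand": 0},
    {"delta_pos": [0.005,0,0],"roll": 0,"hand": 0},
  ],
)

```text
t: 3.0
tcp_pos: [0.5198, -0.178, 0.1061]
tool_rot: [3.14, -0.001, -1.787]
ft_force: [-5.4, -1.5, 0.8]
finger_gap: 0.0002
```

>>> send_rows(
  increments=[
    {"delta_pos": [0.005,0,0],"roll": 0,"hand": 0},
    {"delta_pos": [0.005,0,0],"roll": 0,"hand": 0},
  ],
)

```text
t: 3.25
tcp_pos: [0.5292, -0.1783, 0.1058]
tool_rot: [3.139, -0.001, -1.788]
ft_force: [-7.5, -3.4, 0.5]
finger_gap: -0.0003
```

>>> send_rows(
  increments=[
    {"delta_pos": [0.003,0,0],"roll": 0,"hand": 0},
    {"delta_pos": [0,0,0],"roll": 0,"hand": 0},
  ],
)

```text
t: 3.5
tcp_pos: [0.5321, -0.1784, 0.1057]
tool_rot: [3.139, -0.001, -1.788]
ft_force: [-6.7, -2.4, 0.7]
finger_gap: 0.0001
```

>>> send_rows(
  increments=[
    {"delta_pos": [0.002,0,0],"roll": 0,"hand": 0},
    {"delta_pos": [0,0,0],"roll": 0,"hand": 0},
  ],
)

```text
t: 3.75
tcp_pos: [0.534, -0.1786, 0.1057]
tool_rot: [3.139, -0.002, -1.788]
ft_force: [-7.6, -2.9, 0.4]
finger_gap: 0.0001
```

>>> send_rows(
  increments=[
    {"delta_pos": [0.002,0,0],"roll": 0,"hand": 0},
    {"delta_pos": [0,0,0],"roll": 0,"hand": 0},
  ],
)

```text
t: 4.0
tcp_pos: [0.5359, -0.1786, 0.1057]
tool_rot: [3.139, -0.002, -1.788]
ft_force: [-7.6, -4.2, 0.1]
finger_gap: 0.0001
```

>>> send_rows(
  increments=[
    {"delta_pos": [0.001,0,0],"roll": 0,"hand": 0},
    {"delta_pos": [0,0,0],"roll": 0,"hand": 0},
  ],
)

```text
t: 4.25
tcp_pos: [0.5369, -0.1787, 0.1056]
tool_rot: [3.139, -0.002, -1.788]
ft_force: [-7.8, -4.9, 0.9]
finger_gap: -0.0001
```

>>> send_rows(
  increments=[
    {"delta_pos": [0.001,0,0],"roll": 0,"hand": 0},
    {"delta_pos": [0,0,0],"roll": 0,"hand": 0},
  ],
)

```text
t: 4.5
tcp_pos: [0.5376, -0.1788, 0.1056]
tool_rot: [3.138, -0.002, -1.788]
ft_force: [-10.4, -5.5, 1.2]
finger_gap: 0.0001
```

```bash
python3 shot.py a2
```

```text
scene [347.4 204.7]
top [353.6 190.9]
4.6 [ 0.5375494  -0.17878594  0.1056003 ] [-9.79811084 -5.67538705  0.81396047]
```

View pics/a2.png

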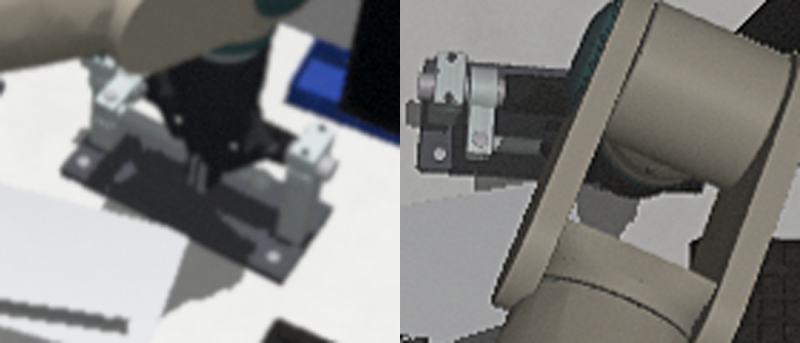

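The blade's visible part in the top view (crop 490-545, 145) now lies parallel to the bar, and the force has begun to climb. I'll press slightly further to be sure of the stop.

>>> send_rows(
  increments=[
    {"delta_pos": [0.001,0,0],"roll": 0,"hand": 0},
    {"delta_pos": [0,0,0],"roll": 0,"hand": 0},
  ],
)

```text
t: 4.85
tcp_pos: [0.5378, -0.1788, 0.1055]
tool_rot: [3.136, -0.002, -1.788]
ft_force: [-14.2, -4.6, 3.1]
finger_gap: -0.0001
```

>>> send_rows(
  increments=[
    {"delta_pos": [0.001,0,0],"roll": 0,"hand": 0},
    {"delta_pos": [0,0,0],"roll": 0,"hand": 0},
  ],
)

```text
t: 5.1
tcp_pos: [0.5381, -0.1789, 0.1055]
tool_rot: [3.134, -0.003, -1.788]
ft_force: [-18.0, -4.6, 4.6]
finger_gap: -0.0
```

TCP stalls at 0.538 while the force rises 4 N per mm, so the lever is on its stop. Hold for a second, then ease back.

>>> send_rows(
  increments=[
    {"delta_pos": [0,0,0],"roll": 0,"hand": 0},
    {"delta_pos": [0,0,0],"roll": 0,"hand": 0},
    {"delta_pos": [0,0,0],"roll": 0,"hand": 0},
    {"delta_pos": [0,0,0],"roll": 0,"hand": 0},
    {"delta_pos": [0,0,0],"roll": 0,"hand": 0},
    {"delta_pos": [0,0,0],"roll": 0,"hand": 0},
    {"delta_pos": [0,0,0],"roll": 0,"hand": 0},
    {"delta_pos": [0,0,0],"roll": 0,"hand": 0},
    {"delta_pos": [0,0,0],"roll": 0,"hand": 0},
    {"delta_pos": [0,0,0],"roll": 0,"hand": 0},
  ],
)

```text
t: 6.35
tcp_pos: [0.5381, -0.1788, 0.1055]
tool_rot: [3.134, -0.003, -1.788]
ft_force: [-18.0, -4.5, 5.7]
finger_gap: -0.0003
```

>>> send_rows(
  increments=[
    {"delta_pos": [-0.004,0,0],"roll": 0,"hand": 0},
    {"delta_pos": [-0.004,0,0],"roll": 0,"hand": 0},
    {"delta_pos": [-0.004,0,0],"roll": 0,"hand": 0},
    {"delta_pos": [-0.004,0,0],"roll": 0,"hand": 0},
    {"delta_pos": [-0.004,0,0],"roll": 0,"hand": 0},
    {"delta_pos": [-0.004,0,0],"roll": 0,"hand": 0},
    {"delta_pos": [-0.004,0,0],"roll": 0,"hand": 0},
    {"delta_pos": [-0.004,0,0],"roll": 0,"hand": 0},
    {"delta_pos": [-0.004,0,0],"roll": 0,"hand": 0},
    {"delta_pos": [-0.004,0,0],"roll": 0,"hand": 0},
  ],
)

```text
t: 7.6
tcp_pos: [0.501, -0.1779, 0.1065]
tool_rot: [-3.141, -0.0, -1.787]
ft_force: [-1.4, 1.6, -0.6]
finger_gap: -0.0
```

>>> send_rows(
  increments=[
    {"delta_pos": [-0.004,0,0],"roll": 0,"hand": 0},
    {"delta_pos": [-0.004,0,0],"roll": 0,"hand": 0},
    {"delta_pos": [-0.004,0,0],"roll": 0,"hand": 0},
    {"delta_pos": [-0.005,0,0],"roll": 0,"hand": 0},
    {"delta_pos": [-0.015,0,0],"roll": 0,"hand": 0},
    {"delta_pos": [-0.015,0,0],"roll": 0,"hand": 0},
  ],
)

```text
t: 8.35
tcp_pos: [0.4535, -0.1778, 0.1063]
tool_rot: [-3.141, -0.0, -1.787]
ft_force: [-0.6, 0.8, -0.5]
finger_gap: -0.0002
```

```bash
python3 shot.py a3
```

```text
scene [329.9 228.7]
top [353.  227.9]
8.45 [ 0.45319207 -0.17778621  0.10633683] [ 0.60238671  0.25196011 -0.46449395]
```

View pics/a3.png

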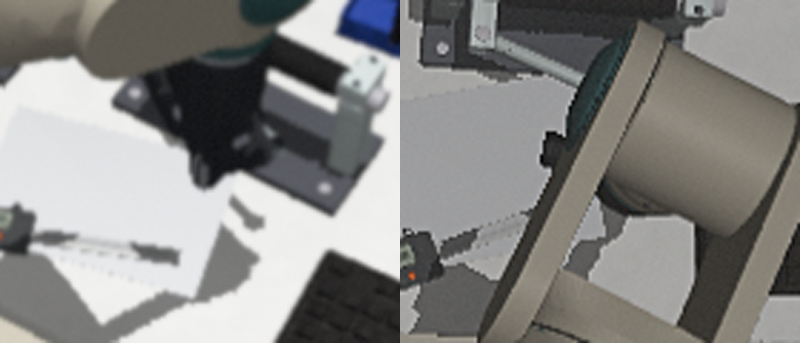

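The long lever is back at its rest line in the top view, the same as before pressing (blade from 485,40 to 580,85 in the crop), and the force is near zero. Next, the short lever.

>>> send_rows(
  increments=[
    {"delta_pos": [-0.006,0,0.04],"roll": 0,"hand": 0},
    {"delta_pos": [-0.006,0,0.04],"roll": 0,"hand": 0},
    {"delta_pos": [0,0.042,0],"roll": 0.026,"hand": 0},
    {"delta_pos": [0,0.042,0],"roll": 0.026,"hand": 0},
    {"delta_pos": [0,0.043,0],"roll": 0.026,"hand": 0},
    {"delta_pos": [0,0.043,0],"roll": 0.026,"hand": 0},
    {"delta_pos": [0,0.043,0],"roll": 0.026,"hand": 0},
    {"delta_pos": [0,0.043,0],"roll": 0.026,"hand": 0},
    {"delta_pos": [0,0.042,0],"roll": 0.026,"hand": 0},
    {"delta_pos": [0,0.042,0],"roll": 0.026,"hand": 0},
  ],
)

```text
t: 9.7
tcp_pos: [0.4423, 0.164, 0.1866]
tool_rot: [-3.141, 0.0, -1.578]
ft_force: [-0.1, -1.2, 0.8]
finger_gap: -0.0002
```

>>> send_rows(
  increments=[
    {"delta_pos": [0,0,-0.04],"roll": 0,"hand": 0},
    {"delta_pos": [0,0,-0.04],"roll": 0,"hand": 0},
    {"delta_pos": [0,0,0],"roll": 0,"hand": 0},
    {"delta_pos": [0,0,0],"roll": 0,"hand": 0},
  ],
)

```text
t: 10.2
tcp_pos: [0.443, 0.1625, 0.1081]
tool_rot: [-3.139, 0.001, -1.579]
ft_force: [-0.1, 0.6, 1.0]
finger_gap: 0.0005
```

```bash
python3 shot.py a4
```

```text
scene [206.6 173.6]
top [199.7 227.8]
10.3 [0.44330972 0.16254227 0.10854267] [ 0.24121126  0.51000423 -0.28176558]
```

View pics/a4.png

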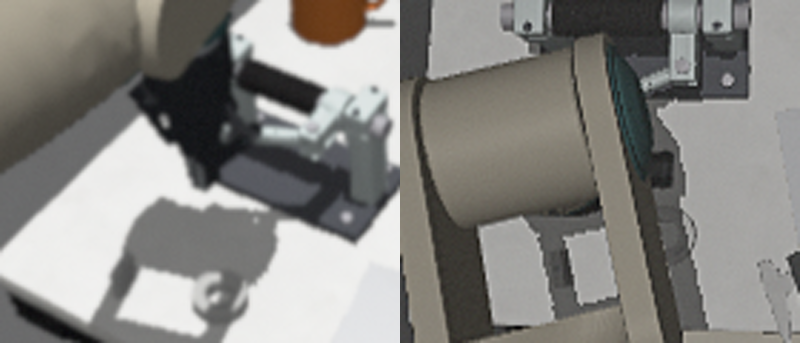

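The scene view shows the fingertips (crop 205,180) in front of the short blade, and the lever is still out. The ring gauge (220,295) and the gauge block are clear. Pressing.

>>> send_rows(
  increments=[
    {"delta_pos": [0.01,0,-0.001],"roll": 0,"hand": 0},
    {"delta_pos": [0.01,0,-0.001],"roll": 0,"hand": 0},
    {"delta_pos": [0.008,0,0],"roll": 0,"hand": 0},
    {"delta_pos": [0.006,0,0],"roll": 0,"hand": 0},
    {"delta_pos": [0,0,0],"roll": 0,"hand": 0},
  ],
)

```text
t: 10.92
tcp_pos: [0.4764, 0.1622, 0.1042]
tool_rot: [3.141, -0.0, -1.579]
ft_force: [-0.6, 0.6, 0.5]
finger_gap: -0.0001
```

>>> send_rows(
  increments=[
    {"delta_pos": [0.005,0,0],"roll": 0,"hand": 0},
    {"delta_pos": [0.005,0,0],"roll": 0,"hand": 0},
    {"delta_pos": [0.005,0,0],"roll": 0,"hand": 0},
    {"delta_pos": [0,0,0],"roll": 0,"hand": 0},
  ],
)

```text
t: 11.42
tcp_pos: [0.4908, 0.1624, 0.104]
tool_rot: [3.14, -0.0, -1.579]
ft_force: [-5.6, 1.3, 0.8]
finger_gap: 0.0001
```

>>> send_rows(
  increments=[
    {"delta_pos": [0.005,0,0],"roll": 0,"hand": 0},
    {"delta_pos": [0.004,0,0],"roll": 0,"hand": 0},
    {"delta_pos": [0.003,0,0],"roll": 0,"hand": 0},
    {"delta_pos": [0,0,0],"roll": 0,"hand": 0},
  ],
)

```text
t: 11.92
tcp_pos: [0.5022, 0.1629, 0.104]
tool_rot: [3.139, 0.001, -1.578]
ft_force: [-7.3, 3.2, 1.6]
finger_gap: -0.0003
```

>>> send_rows(
  increments=[
    {"delta_pos": [0.002,0,0],"roll": 0,"hand": 0},
    {"delta_pos": [0.001,0,0],"roll": 0,"hand": 0},
    {"delta_pos": [0,0,0],"roll": 0,"hand": 0},
  ],
)

```text
t: 12.3
tcp_pos: [0.505, 0.1632, 0.104]
tool_rot: [3.139, 0.001, -1.578]
ft_force: [-8.5, 4.9, 1.7]
finger_gap: -0.0002
```

>>> send_rows(
  increments=[
    {"delta_pos": [0.002,0,0],"roll": 0,"hand": 0},
    {"delta_pos": [0,0,0],"roll": 0,"hand": 0},
  ],
)

```text
t: 12.55
tcp_pos: [0.5069, 0.1633, 0.104]
tool_rot: [3.139, 0.001, -1.578]
ft_force: [-8.7, 5.1, 1.7]
finger_gap: -0.0002
```

>>> send_rows(
  increments=[
    {"delta_pos": [0.001,0,0],"roll": 0,"hand": 0},
    {"delta_pos": [0,0,0],"roll": 0,"hand": 0},
  ],
)

```text
t: 12.8
tcp_pos: [0.5079, 0.1634, 0.104]
tool_rot: [3.139, 0.002, -1.578]
ft_force: [-8.0, 4.8, 2.5]
finger_gap: -0.0001
```

>>> send_rows(
  increments=[
    {"delta_pos": [0.001,0,0],"roll": 0,"hand": 0},
    {"delta_pos": [0,0,0],"roll": 0,"hand": 0},
  ],
)

```text
t: 13.05
tcp_pos: [0.5083, 0.1634, 0.104]
tool_rot: [3.137, 0.001, -1.578]
ft_force: [-11.9, 5.4, 3.8]
finger_gap: -0.0002
```

>>> send_rows(
  increments=[
    {"delta_pos": [0.001,0,0],"roll": 0,"hand": 0},
    {"delta_pos": [0,0,0],"roll": 0,"hand": 0},
  ],
)

```text
t: 13.3
tcp_pos: [0.5085, 0.1635, 0.104]
tool_rot: [3.135, 0.001, -1.577]
ft_force: [-16.9, 4.5, 6.3]
finger_gap: -0.0
```

>>> send_rows(
  increments=[
    {"delta_pos": [0.001,0,0],"roll": 0,"hand": 0},
    {"delta_pos": [0,0,0],"roll": 0,"hand": 0},
    {"delta_pos": [0,0,0],"roll": 0,"hand": 0},
    {"delta_pos": [0,0,0],"roll": 0,"hand": 0},
  ],
)

```text
t: 13.8
tcp_pos: [0.5087, 0.1635, 0.1039]
tool_rot: [3.133, 0.001, -1.577]
ft_force: [-22.0, 3.9, 9.5]
finger_gap: 0.0001
```

```bash
python3 - <<'E'
from rig import r
import cv2,numpy as np
from h import *
s=r.capture("scene");t=r.capture("top")
a=s["pixels"][110:230,160:320,::-1];b=t["pixels"][140:260,160:400,::-1]
cv2.imwrite("pics/f.png",np.vstack([cv2.resize(a,(400,300),interpolation=2),cv2.resize(b,(600,300),interpolation=2)[:,:400]])) if 0 else None
cv2.imwrite("pics/f1.png",cv2.resize(a,(640,480),interpolation=2));cv2.imwrite("pics/f2.png",cv2.resize(b,(800,400),interpolation=2))
x=r.sense();print(x["t"],x["tcp_pos"],x["ft_force"])
E
```

```text
13.9 [0.50867636 0.16349569 0.1039205 ] [-21.49840755   4.06751348  10.08198106]
```

View pics/f1.png

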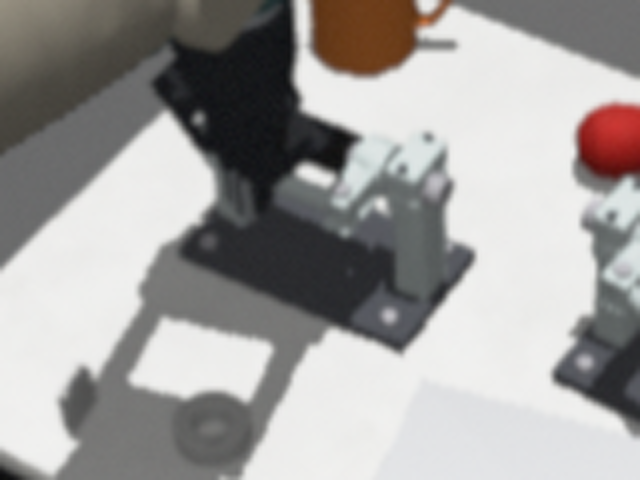

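View pics/f2.png

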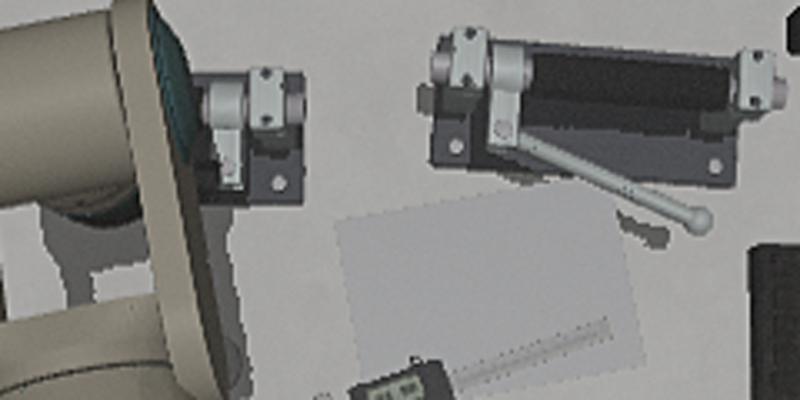

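The scene view shows the short blade (290-340, 190) parallel to its bar under the fingers. In the top view the long lever is out, with its ball at crop (698,220), which is (369,206) in the full image, the same as at the start. The TCP stalls at 0.5087 m with a steady 22 N along x. Handing in.

```bash
python3 -c "
from rig import r
r.close_job(); s=r.sense(); print(s['t'],s['tcp_pos'],s['ft_force'])"
```

```text
the job is handed in; nothing more can be done
the job is handed in; nothing more can be done
```

I pressed both levers with the outside of the shut fingers, and handed the job in at about t = 13.9 s with the short lever held at its stop. No verdict was reported, and the lever angles can't be read directly, so the results below come from TCP position, wrist force and the pictures.

- **Long lever:** I pressed it until the TCP stalled at x = 0.538 m; my image measurement had predicted 0.536 m. I held it there for over a second at about 18 N, then eased it back at about 0.03 m/s. The last top view shows its end ball at pixel (369,206), where it was at the start.
- **Short lever:** The TCP stalled at x = 0.5087 m (predicted 0.5075 m). The last reading was steady at about 22 N along x (about 24 N in all), well under the 60 N limit. What can be seen of the blade is parallel to its bar.
- **Loose tools:** I never went near them, and the pictures showed no sign of disturbance. I did not measure their positions again. In the last top view the arm hid the gauge block and most of the ring gauge.
- **Failed check:** My reading after hand-in was refused, so I have no force or pose for the final second. No other check failed or disagreed.

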